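# Lock the bar stake into the bench socket

## Task

Set up the bench for forging: take the stake with the bar-shaped head, put its foot down through the slot of the bench socket until its collar sits flat on the socket, then twist it a quarter turn (either way) so that its lugs lock under the plate, and let go. Leave the round-headed stake standing where it is.

Things in the scene. Friction and masses are not known exactly. Their poses are not given: they have to be found in the camera images.
- bar_stake_center (a point): Loose 0.5 kg steel stake 88 mm high, standing; point on its axis 44 mm above the underside; z up, x along head and lugs. Upward: foot bar 80 (x) x 32 (y) x 14 mm, its ends the lugs; shank 28 mm across; round collar 74 mm across, 28 to 36 mm above the underside; neck; bar head 84 (x) x 34 (y) mm, 60 to 88 mm up: grip its 34 mm width at mid-length. A half turn about z changes nothing.
- round_stake_center (a point): The other loose steel stake, not to be used: same height, foot and collar, but a round domed head 60 mm across. The point lies on its axis, 44 mm above its underside; z is up.
- socket_mouth (a point): Fixed steel plate 130 (x) x 124 (y) x 8 mm, top 40 mm above the bench, hollow below. Point: slot centre at the plate's top; z up. Slot 100 (x) x 50 (y) mm: the foot passes only with lugs along x (play 9 mm, 13 degrees). With the collar on the plate the stake's point is 16 mm above this one and the foot turns freely either way, no stop; locked with lugs along y.
Things that resemble listed ones, but are neither listed nor needed, are in the scene too. What is shaped like the part that bears round_stake_center but turquoise is not meant. Of the things that look like the part that bears socket_mouth, the larger one is meant.

How it is judged:
On the way:
1. the bar stake's foot goes down through the slot, its lugs along the slot (z of bar_stake_center in the frame of socket_mouth below 0.022 m and horizontal distance between bar_stake_center and socket_mouth below 0.03 m and angle between the x axis of bar_stake_center and the x axis of socket_mouth, either way round below 0.5 rad), for 0.05 s.
At the end, for the whole second after the job is handed in: The bar stake stands upright (within 6 degrees) in the socket, collar down on the plate (within 4 mm), its axis within 20 mm of the slot's centre, and its lugs turned crosswise to the slot (within 23 degrees of a quarter turn); the round-headed stake stands upright within 40 mm of where it was (z of bar_stake_center in the frame of socket_mouth between 0.01 and 0.02 m and horizontal distance between bar_stake_center and socket_mouth below 0.02 m and angle between the x axis of bar_stake_center and the y axis of socket_mouth, either way round below 0.4 rad and angle between bar_stake_center's own z axis and vertical below 0.1 rad and distance of round_stake_center from where it was at the start of the episode below 0.04 m and angle between round_stake_center's own z axis and vertical below 0.15 rad); the robot touches nothing.
It fails at once if the round-headed stake is knocked over or carried off (distance of round_stake_center from where it was at the start of the episode above 0.06 m or angle between round_stake_center's own z axis and vertical above 0.5 rad).
It also fails if it takes over 38 s, if anything falls off the work surface, if the arm or the gripper's body presses on something with over 40 N, if the wrist force passes 120 N, or if a joint passes its speed limit or range.

## Robot

A 6-joint arm with a two-finger parallel gripper is mounted at the origin on a cart in front of the work surface, level with it; the furniture and walls round the work are solid. World frame = base frame: x ahead of the robot, y to its left, z up, the work surface at z = 0. Lengths are in m, angles in rad, forces in N, time in s.
With the tool pointing down it reaches from about 0.275 to 0.725 m from the base axis. Payload 5.6 kg.
Tool frame: the origin (TCP) lies at the very end of the fingers, on their centre line; the grasp point (between the pads) lies 19 mm behind it; z points along the fingers, y is the line along which they close (so a half turn about z gives the same grasp; the last joint's range is limited). The gripper opens to 85 mm and grips with 20 to 120 N. Pads are 22 mm wide; open, the fingers measure 114 mm over their backs; the gripper's body (76 mm by 85 mm) begins 54 mm behind the grasp point. The pads swing forward as they close: fully open they stand 13 mm farther back than shut.
Start: joints at [1.613, 0.255, 0.108, 0, -1.424, -0.285], TCP at [0.132, 0.534, 0.231] pointing down, gripper open.
Joint ranges: [-2.95, 2.95], [-1.21, 1.97], [-1.09, 1.5], [-2.87, 1.71], [-2.94, -0.07], [-3.05, 3.05]. Speed limits (rad/s): [2.57, 2.57, 3.14, 3.14, 3.14, 3.14].

## Interface

Orientations are given as a rotation vector (axis times angle).
In Python, from cell import observe, grab_frame, job_done gives the robot as it stands. The module is installed in compiled form; this text tells all that it offers.
- The arm moves only by the tool apply_moves, never from a script. Its argument "commands" is one flat list of numbers, 7 for each row, row after row: the shift along the tool's x, y, z in units of 25 mm (1.0 is 25 mm), then the turn, a rotation vector about the tool's x, y, z in units of 6 degrees (1.0 is 6 degrees), then the opening, from -1 (shut) to 1 (fully open). A call has 1 to 12 rows; each row is the pose to reach, as a shift and turn from the pose commanded when the call began, along the tool's axes at that moment; what a row does not reach only later rows make up. A row lasts 1/12 s, in which the tool goes at most 41.7 mm and 7.16 degrees, less where a joint would pass 70% of its speed; a pose out of reach is approached as far as the arm can. A call with a gripper value outside its range is refused whole. The fingers move at their own pace and stop on an object; "grip_force" is the grip in N (left out, the last holds). Time passes only in rows, so rows that repeat a pose let the fingers close. It gives the time, the measured TCP pose, the force, the opening and the grip force at its end, in the units of the state.
- observe(): the state, without advancing time (a new reading comes with each control period).
- grab_frame(name): name is "scene" or "top"; returns a dict with "img" (400x640x3 uint8, blue, green, red), "depth" (400x640 float32, m along the optical axis (not along the pixel's ray), 0 where there is no reading), "fx", "fy", "cx", "cy" (pixels), "k1" (the pictures are not rectified: a ray, as slopes to the right and down, at radius r is drawn at 1 + k1 r^2 times it, then the intrinsics apply), "rvec" (rotation vector, rad) and "tvec" (3), from world to camera coordinates, as OpenCV has them. Camera axes: x right, y down, z forward; pixel columns grow to the right and rows downward; lengths in m; the calibration is good to about 2 mm. A picture is of the moment at which its call begins.
- job_done(): hands the job in; it is judged then, once.
The state is a dict: "time_s": time; "qpos": joint angles; "qvel": joint speeds; "joint_torque": joint torques, N m; "tool_pos": TCP position; "eef_rot": TCP orientation; "force": force on the tool from outside, world axes, zero at the start; "torque": the same for the moment, N m; "grip_width": opening from 0.0 (shut) to 1.0 (fully open); "grasp_force": force on a finger pad.
Only numpy, scipy, OpenCV 4.12 (cv2) and the standard library are available. Lean on these libraries where they do the work, as an engineer would, in place of code of your own. Each camera call takes 0.05 s, during which the arm holds its last target. There are 200 camera calls.

## Working session

There is one attempt and no reset: what is moved stays moved. The work goes in short steps, Python scripts to look and compute and a tool call to move; the robot and the scene stay as the last step left them, time stands still between calls to the robot, and variables do not carry over. Pictures are saved under pics/ and viewed, at most 10 in all, crops included, and the job is handed in when it is done.

Besides the shell and the picture viewer there is one more tool, called after "Call:" as name(argument=value, ...) on one line, values as JSON. apply_moves: Moves the arm, as the interface text tells. Its arguments: {"type":"object","properties":{"commands":{"type":"array"},"grip_force":{"type":"number"}},"required":["commands"]}

```bash
mkdir -p pics; cat > h.py <<'E'
import numpy as np, cv2
from cell import observe, grab_frame, job_done
from scipy.spatial.transform import Rotation as R
def cloud(f):
    d=f["depth"]; h,w=d.shape
    u,v=np.meshgrid(np.arange(w),np.arange(h))
    K=np.array([[f["fx"],0,f["cx"]],[0,f["fy"],f["cy"]],[0,0,1.]])
    p=cv2.undistortPoints(np.stack([u,v],-1).reshape(-1,1,2).astype(np.float64),K,np.array([f["k1"],0,0,0,0.])).reshape(h,w,2)
    c=np.dstack([p*d[...,None],d])
    Rm=R.from_rotvec(np.ravel(f["rvec"])).as_matrix()
    W=(c-np.ravel(f["tvec"]))@Rm
    W[d==0]=np.nan
    return W
E
python3 - <<'E'
from h import *
for n in("scene","top"):
    f=grab_frame(n); cv2.imwrite(f"pics/{n}0.png",f["img"]); np.save(n+"0.npy",cloud(f))
    print(n,f["fx"],f["k1"],f["rvec"],f["tvec"])
print(observe())
E
```

```text
scene 386.0546451039631 -0.005940142092913363 [ 2.20480619 -0.72550953  0.34466678] [-0.35066772  0.23065127  0.70590147]
top 494.20635136720284 -0.07628118058965552 [ 2.11799591 -2.10960788  0.16484315] [0.0136914  0.44397718 1.01567681]
{'time_s': 0.1, 'qpos': array([ 1.61259300e+00,  2.55679001e-01,  1.07129813e-01, -3.57493484e-04,
       -1.42387369e+00, -2.84630366e-01]), 'qvel': array([ 0.00022559,  0.00040656,  0.00346642,  0.00254491, -0.00133962,
        0.00211202]), 'joint_torque': array([-2.18626468e-03, -3.87603593e+01,  2.38476133e+01,  5.37805125e+00,
       -3.81069258e-03,  1.71628940e-06]), 'tool_pos': array([0.13209692, 0.53346057, 0.23049911]), 'eef_rot': array([ 3.11680417e+00, -3.80386421e-01, -1.32823181e-04]), 'force': array([ 0.06339505, -0.41255448,  0.43242527]), 'torque': array([ 0.00585568, -0.02792525,  0.05470346]), 'grasp_force': 0.0, 'grip_width': 0.9998045681689121}
```

View pics/scene0.png

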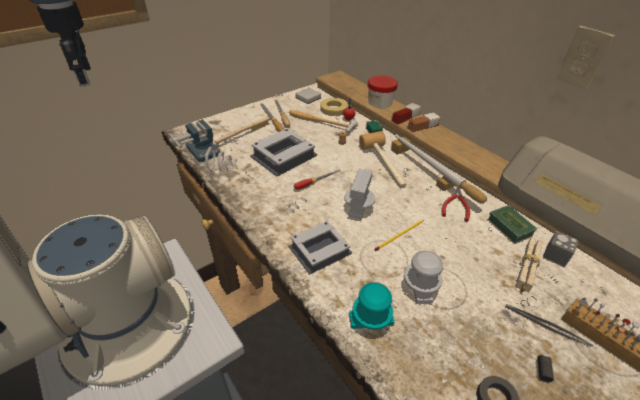

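View pics/top0.png

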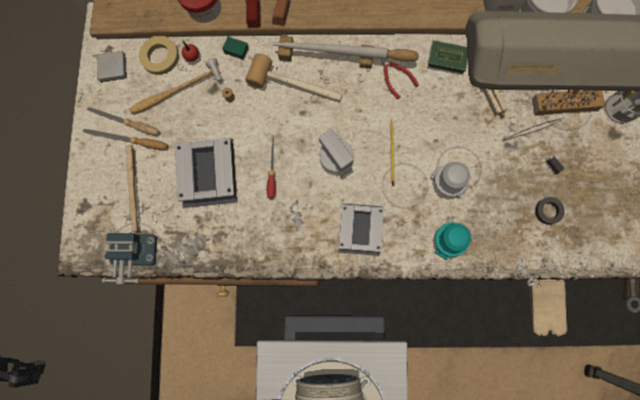

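The top view has one bar-headed stake at (336,150). Round-headed stakes are grey at (452,179) and turquoise at (453,240). Sockets are the large one at (205,170) and the small one at (361,228). I choose the bar stake at (336,150) and the large socket at (205,170), and check both with a crop and measurements.

```bash
python3 - <<'E'
from h import *
W=np.load("top0.npy"); im=cv2.imread("pics/top0.png")
def rect(m,n):
    p=W[m][:,:2].astype(np.float32); r=cv2.minAreaRect(p); print(n,len(p),r,np.median(W[m],0))
def box(a,b,c,d):
    m=np.zeros(W.shape[:2],bool); m[b:d,a:c]=1; return m
z=W[...,2]
bs=box(305,115,370,185); print(np.nanpercentile(z[bs],[5,50,90,99]))
rect(bs&(z>.078),"head")
rect(bs&(z>.022)&(z<.045),"collar")
so=box(160,120,250,220); print(np.nanpercentile(z[so],[5,50,90,99]))
m=so&(z>.03)&(z<.05); rect(m,"plate")
# slot: hole in the mask
cs,h=cv2.findContours(m.astype(np.uint8),cv2.RETR_CCOMP,cv2.CHAIN_APPROX_NONE)
for c,hh in zip(cs,h[0]):
    if cv2.contourArea(c)>150:
        q=c[:,0]; p=W[q[:,1],q[:,0]][:,:2].astype(np.float32); print("contour",hh[3]>=0,cv2.contourArea(c),cv2.minAreaRect(p))
rect(box(330,195,390,260)&(z>.025),"small")
rs=box(425,150,480,205); rect(rs&(z>.06),"round"); rect(rs&(z>.022),"roundall")
rect(box(425,210,480,265)&(z>.022),"turq")
print("grid heights near path max", np.nanmax(z[100:230,210:310]))
c=np.hstack([cv2.resize(im[120:220,155:255],(400,400)),cv2.resize(im[100:200,290:390],(400,400))]); cv2.imwrite("pics/c0.png",c)
E
```

```text
[-0.00345912  0.00034126  0.08623099  0.08994614]
head 635 ((0.5464104413986206, -0.009631656110286713), (0.0845804512500763, 0.034357644617557526), 35.04655075073242) [ 0.5457504  -0.00969835  0.08714988]
collar 316 ((0.5437842011451721, -0.011027798056602478), (0.0640798956155777, 0.07189308106899261), 20.473365783691406) [0.53795311 0.0034984  0.03566008]
[-0.00325118  0.00170826  0.03986866  0.04295171]
plate 2246 ((0.5163000822067261, 0.2809179425239563), (0.12934041023254395, 0.12492053210735321), 6.1253252029418945) [0.51539494 0.27637499 0.03934116]
contour False 3098.5 ((0.5163000822067261, 0.2809179425239563), (0.12934041023254395, 0.12492053210735321), 6.1253252029418945)
contour True 1021.5 ((0.5148091316223145, 0.2806012034416199), (0.10461096465587616, 0.05561627820134163), 6.484779357910156)
small 1271 ((0.38991430401802063, -0.06395651400089264), (0.09057524800300598, 0.0957375168800354), 85.50579071044922) [ 0.3894122  -0.06370039  0.02903679]
round 632 ((0.4919942617416382, -0.25895941257476807), (0.058465346693992615, 0.05773553252220154), 62.56407928466797) [ 0.48997902 -0.25671857  0.08325525]
roundall 983 ((0.4897752106189728, -0.25556960701942444), (0.07301444560289383, 0.06520263850688934), 33.561370849609375) [ 0.48534063 -0.2521434   0.0794592 ]
turq 1010 ((0.3625943660736084, -0.2524759769439697), (0.07410722225904465, 0.06524751335382462), 31.105480194091797) [ 0.36043302 -0.2479922   0.0804157 ]
grid heights near path max 0.04575485931243028
```

View pics/c0.png

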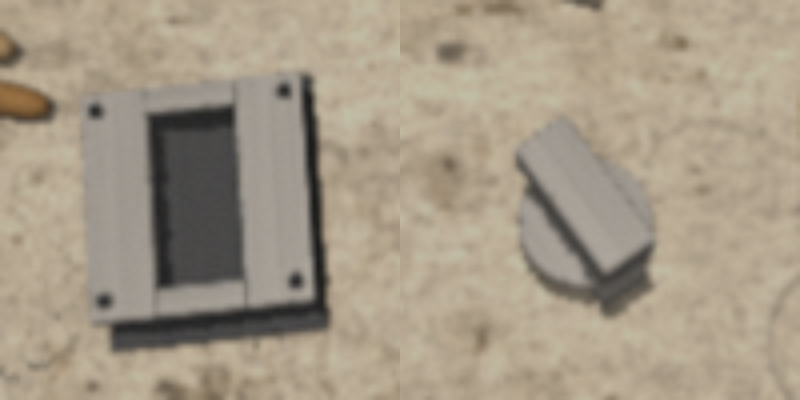

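The crop confirms the big plate with an open slot (slot yaw about 6°) and the grey bar head at yaw about 35°. Next I work out the approach.

```bash
cat >> h.py <<'E'
def go(xyz,yaw_deg):
    s=observe(); r=R.from_rotvec(s["eef_rot"]); a=np.radians(yaw_deg)
    t=R.from_matrix(np.array([[np.cos(a),np.sin(a),0],[np.sin(a),-np.cos(a),0],[0,0,-1]]))
    d=r.inv().apply(np.array(xyz)-s["tool_pos"])/.025; w=(r.inv()*t).as_rotvec()
    print("shift",d.round(3),"turn",(np.degrees(w)/6).round(3),"t",s["time_s"],"q",s["qpos"].round(2),"F",s["force"].round(1))
E
python3 -c "
from h import *
go([.5464,-.0096,.155],35)"
```

```text
shift [21.31  17.094  3.051] turn [ 1.500e-02  6.000e-03 -8.153e+00] t 0.1 q [ 1.61  0.26  0.11 -0.   -1.42 -0.28] F [ 0.1 -0.4  0.4]
```

Call:
apply_moves(commands=[21.3,17.1,2.5,0,0,-8.15,1,21.3,17.1,2.5,0,0,-8.15,1,21.3,17.1,2.5,0,0,-8.15,1,21.3,17.1,2.5,0,0,-8.15,1,21.3,17.1,2.5,0,0,-8.15,1,21.3,17.1,2.5,0,0,-8.15,1,21.3,17.1,2.5,0,0,-8.15,1,21.3,17.1,2.5,0,0,-8.15,1,21.3,17.1,2.5,0,0,-8.15,1,21.3,17.1,2.5,0,0,-8.15,1,21.3,17.1,2.5,0,0,-8.15,1,21.3,17.1,2.5,0,0,-8.15,1])

```text
time_s: 1.1
tool_pos: [0.4257, 0.1483, 0.1869]
eef_rot: [-2.996, -0.945, 0.0]
force: [0.6, 1.2, 0.5]
grip_width: 1.004
grasp_force: 0.0
```

```bash
python3 -c "
from h import *
go([.5464,-.0096,.155],35)"
```

```text
shift [0.333 7.942 1.272] turn [-0.003  0.001  0.   ] t 1.1 q [ 0.68  0.08 -0.22 -0.   -1.27  1.5 ] F [0.6 1.2 0.5]
```

Call:
apply_moves(commands=[0.3,7.9,1.25,0,0,0,1,0.3,7.9,1.25,0,0,0,1,0.3,7.9,1.25,0,0,0,1,0.3,7.9,1.25,0,0,0,1,0.3,7.9,1.25,0,0,0,1,0.3,7.9,1.25,0,0,0,1,0.3,7.9,1.25,0,0,0,1,0.3,7.9,1.25,0,0,0,1,0.3,7.9,1.25,0,0,0,1])

```text
time_s: 1.85
tool_pos: [0.5441, -0.0065, 0.1561]
eef_rot: [-2.996, -0.946, -0.0]
force: [0.0, 0.4, 0.2]
grip_width: 1.001
grasp_force: 0.0
```

```bash
python3 - <<'E'
from h import *
f=grab_frame("scene"); W=cloud(f); cv2.imwrite("pics/s1.png",f["img"])
go([.5464,-.0096,.056],35)
# scene-cam check of head top (from start frame)
W=np.load("scene0.npy"); m=(abs(W[...,0]-.546)<.06)&(abs(W[...,1]+.01)<.06)&(W[...,2]>.082)
print(m.sum(),cv2.minAreaRect(W[m][:,:2].astype(np.float32)),np.median(W[m],0))
m=(abs(W[...,0]-.516)<.09)&(abs(W[...,1]-.281)<.09)&(W[...,2]>.034)&(W[...,2]<.05)
print(m.sum(),cv2.minAreaRect(W[m][:,:2].astype(np.float32)),np.median(W[m],0))
E
```

```text
shift [-0.007  0.158  4.012] turn [ 0.001 -0.006  0.013] t 1.9 q [ 0.28  0.28 -0.05 -0.   -1.24  1.91] F [-0.2  0.1 -0.3]
360 ((0.5475745797157288, -0.010028071701526642), (0.08722636848688126, 0.03426084294915199), 35.556190490722656) [ 0.54392328 -0.01324087  0.08869799]
975 ((0.5175982117652893, 0.2812202572822571), (0.13231855630874634, 0.1271914541721344), 6.4592742919921875) [0.51236476 0.26987452 0.04084829]
```

View pics/s1.png

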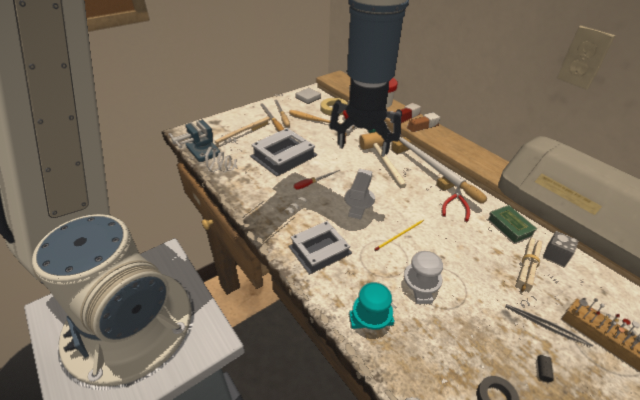

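The gripper at (367,138) is over the bar head at (362,178), as the projection predicts. The two cameras agree to within about 1 mm. Descend and grip.

Call:
apply_moves(commands=[0,0.16,0.5,0,0,0,1,0,0.16,1.2,0,0,0,1,0,0.16,2.0,0,0,0,1,0,0.16,2.8,0,0,0,1,0,0.16,3.5,0,0,0,1,0,0.16,4.0,0,0,0,1,0,0.16,4.0,0,0,0,1,0,0.16,4.0,0,0,0,1,0,0.16,4.0,0,0,0,1])

```text
time_s: 2.65
tool_pos: [0.5476, -0.0099, 0.0572]
eef_rot: [2.995, 0.946, 0.003]
force: [0.1, 0.5, 0.5]
grip_width: 1.0
grasp_force: 0.0
```

```bash
python3 -c "
from h import *
go([.5466,-.0098,.056],35)"
```

```text
shift [-0.029 -0.027  0.05 ] turn [ 0.011 -0.017  0.011] t 2.65 q [ 0.27  0.37 -0.2   0.   -1.    1.91] F [0.1 0.5 0.5]
```

Call:
apply_moves(commands=[0,0,0,0,0,0,-0.1,0,0,0,0,0,0,-0.4,0,0,0,0,0,0,-1,0,0,0,0,0,0,-1,0,0,0,0,0,0,-1,0,0,0,0,0,0,-1,0,0,0,0,0,0,-1,0,0,0,0,0,0,-1,0,0,0,0,0,0,-1,0,0,0,0,0,0,-1], grip_force=80)

```text
time_s: 3.48
tool_pos: [0.5474, -0.0105, 0.0565]
eef_rot: [2.996, 0.945, 0.002]
force: [-0.3, 0.1, 5.0]
grip_width: 0.385
grasp_force: 80.6
```

Call:
apply_moves(commands=[0,0,-0.3,0,0,0,-1,0,0,-0.8,0,0,0,-1,0,0,-1.5,0,0,0,-1,0,0,-2.3,0,0,0,-1,0,0,-3.1,0,0,0,-1,0,0,-3.7,0,0,0,-1,0,0,-4,0,0,0,-1,0,0,-4,0,0,0,-1,0,0,-4,0,0,0,-1])

```text
time_s: 4.23
tool_pos: [0.5461, -0.0105, 0.1548]
eef_rot: [-2.996, -0.944, 0.003]
force: [-0.6, 0.1, -4.0]
grip_width: 0.388
grasp_force: 79.8
```

```bash
python3 -c "
from h import *
print(observe()['grip_width'],observe()['torque'])
go([.516,.281,.156],6.3)"
```

```text
0.3878816376124689 [0.02170464 0.04940395 0.02526093]
shift [  5.695 -10.245  -0.04 ] turn [-0.01   0.015  4.778] t 4.2333 q [ 0.27  0.28 -0.05 -0.   -1.24  1.91] F [-0.6  0.1 -4. ]
```

Stake held (−4 N load). Carry over to the socket.

Call:
apply_moves(commands=[0.3,-0.5,0,0,0,0.4,-1,0.8,-1.4,0,0,0,1,-1,1.4,-2.6,0,0,0,1.6,-1,2.1,-3.8,0,0,0,2.2,-1,2.8,-5.1,0,0,0,2.8,-1,3.5,-6.4,0,0,0,3.4,-1,4.2,-7.6,0,0,0,4,-1,4.8,-8.7,0,0,0,4.5,-1,5.3,-9.6,0,0,0,4.8,-1,5.6,-10.1,0,0,0,4.8,-1,5.7,-10.25,0,0,0,4.8,-1,5.7,-10.25,0,0,0,4.8,-1])

```text
time_s: 5.23
tool_pos: [0.5159, 0.2815, 0.1542]
eef_rot: [3.135, 0.172, -0.004]
force: [0.4, -0.3, -3.9]
grip_width: 0.384
grasp_force: 80.0
```

Call:
apply_moves(commands=[0,0,0,0,0,0,-1,0,0,0,0,0,0,-1,0,0,0,0,0,0,-1])

```text
time_s: 5.48
tool_pos: [0.5168, 0.2798, 0.1558]
eef_rot: [3.137, 0.168, -0.0]
force: [-0.0, -0.4, -3.9]
grip_width: 0.384
grasp_force: 80.0
```

```bash
python3 - <<'E'
from h import *
fs=grab_frame("scene"); ft=grab_frame("top")
cv2.imwrite("pics/c2.png",np.hstack([cv2.resize(fs["img"][60:190,220:350],(400,400)),cv2.resize(ft["img"][110:230,145:265],(400,400))]))
for f in(fs,ft):
    W=cloud(f); z=W[...,2]
    m=(abs(W[...,0]-.516)<.07)&(abs(W[...,1]-.281)<.07)&(z>.11)&(z<.142)
    if m.sum()>30: print("collar",m.sum(),np.median(W[m],0),cv2.minAreaRect(W[m][:,:2].astype(np.float32)))
go([.516,.281,.156],6.3)
E
```

```text
collar 388 [0.50581671 0.26822293 0.13538328] ((0.5160080790519714, 0.27116966247558594), (0.05995766818523407, 0.08290282636880875), 76.01557922363281)
collar 304 [0.50123238 0.26004202 0.13405699] ((0.5002885460853577, 0.27402475476264954), (0.047786083072423935, 0.07223743200302124), 19.539091110229492)
shift [-0.03  -0.036 -0.   ] turn [-0.    -0.    -0.029] t 5.5833 q [ 0.76  0.36  0.06 -0.   -1.27  0.92] F [ 0.5 -0.9 -4.2]
```

View pics/c2.png

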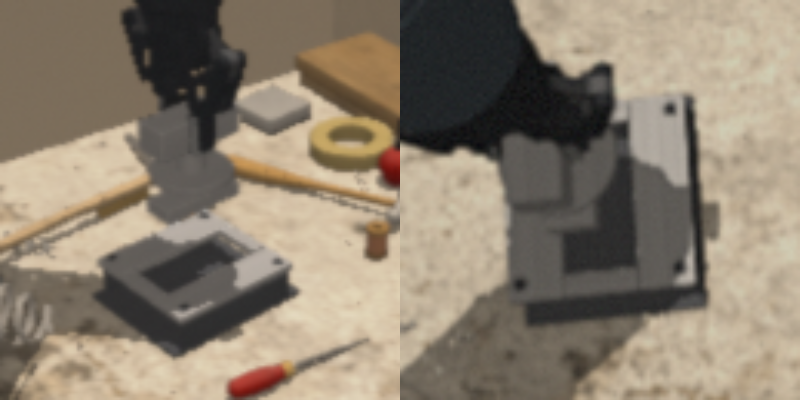

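The stake hangs upright over the slot with its bar parallel to it. Lower carefully.

Call:
apply_moves(commands=[0,0,0.4,0,0,0,-1,0,0,0.8,0,0,0,-1,0,0,1.2,0,0,0,-1,0,0,1.6,0,0,0,-1,0,0,2.0,0,0,0,-1,0,0,2.4,0,0,0,-1,0,0,2.4,0,0,0,-1,0,0,2.4,0,0,0,-1])

```text
time_s: 6.25
tool_pos: [0.5164, 0.2808, 0.095]
eef_rot: [3.136, 0.17, -0.002]
force: [0.8, -0.5, -2.8]
grip_width: 0.386
grasp_force: 80.1
```

Call:
apply_moves(commands=[0,0,0.2,0,0,0,-1,0,0,0.4,0,0,0,-1,0,0,0.6,0,0,0,-1,0,0,0.8,0,0,0,-1,0,0,0.9,0,0,0,-1,0,0,0.95,0,0,0,-1,0,0,0.95,0,0,0,-1,0,0,0.95,0,0,0,-1])

```text
time_s: 6.92
tool_pos: [0.5168, 0.2811, 0.0722]
eef_rot: [-3.137, -0.17, -0.0]
force: [0.7, -0.1, -4.6]
grip_width: 0.385
grasp_force: 80.1
```

Call:
apply_moves(commands=[0,0,0.05,0,0,0,-1,0,0,0.1,0,0,0,-1,0,0,0.15,0,0,0,-1,0,0,0.18,0,0,0,-1,0,0,0.18,0,0,0,-1,0,0,0.18,0,0,0,-1])

```text
time_s: 7.42
tool_pos: [0.5168, 0.2812, 0.0685]
eef_rot: [-3.137, -0.17, -0.001]
force: [-3.9, -0.7, 5.7]
grip_width: 0.387
grasp_force: 81.2
```

Seated (+5.7 N contact at the expected height). Twist −90° in yaw (q6 towards −0.6).

Call:
apply_moves(commands=[0,0,0,0,0,0.5,-1,0,0,0,0,0,1.2,-1,0,0,0,0,0,2,-1,0,0,0,0,0,2.8,-1,0,0,0,0,0,3.6,-1,0,0,0,0,0,4.4,-1,0,0,0,0,0,5.2,-1,0,0,0,0,0,6,-1,0,0,0,0,0,6.8,-1,0,0,0,0,0,7.5,-1,0,0,0,0,0,7.5,-1])

```text
time_s: 8.33
tool_pos: [0.5178, 0.2813, 0.0685]
eef_rot: [-2.96, 1.047, -0.003]
force: [0.0, -0.4, 3.8]
grip_width: 0.383
grasp_force: 81.0
```

Call:
apply_moves(commands=[0,0,0,0,0,0.5,-1,0,0,0,0,0,1.2,-1,0,0,0,0,0,2,-1,0,0,0,0,0,2.8,-1,0,0,0,0,0,3.6,-1,0,0,0,0,0,4.4,-1,0,0,0,0,0,5.2,-1,0,0,0,0,0,6,-1,0,0,0,0,0,6.8,-1,0,0,0,0,0,7.5,-1,0,0,0,0,0,7.5,-1,0,0,0,0,0,7.5,-1])

```text
time_s: 9.33
tool_pos: [0.5175, 0.2814, 0.0685]
eef_rot: [-2.341, 2.092, -0.001]
force: [0.7, -0.3, 5.7]
grip_width: 0.39
grasp_force: 81.1
```

```bash
python3 -c "
from h import *
go([.5168,.2812,.0685],6.3-90)"
```

```text
shift [0.004 0.03  0.   ] turn [-0.02   0.006  0.018] t 9.3333 q [ 0.76  0.43 -0.07  0.   -1.07 -0.65] F [ 0.7 -0.3  5.7]
```

Twisted. Open in place, then rise straight up.

Call:
apply_moves(commands=[0,0,0,0,0,0,0,0,0,0,0,0,0,0.3,0,0,0,0,0,0,0.7,0,0,0,0,0,0,1,0,0,0,0,0,0,1,0,0,0,0,0,0,1,0,0,0,0,0,0,1,0,0,0,0,0,0,1])

```text
time_s: 10.0
tool_pos: [0.5166, 0.2811, 0.0676]
eef_rot: [2.338, -2.098, -0.0]
force: [0.6, -0.5, 0.3]
grip_width: 1.002
grasp_force: 0.0
```

Call:
apply_moves(commands=[0,0,-0.3,0,0,0,1,0,0,-0.8,0,0,0,1,0,0,-1.5,0,0,0,1,0,0,-2.3,0,0,0,1,0,0,-3.1,0,0,0,1,0,0,-4,0,0,0,1,0,0,-4.8,0,0,0,1,0,0,-5.3,0,0,0,1,-1,0,-5.5,0,0,0,1,-2,0,-5.5,0,0,0,1,-3,0,-5.5,0,0,0,1,-4,0,-5.5,0,0,0,1])

```text
time_s: 11.0
tool_pos: [0.5058, 0.3815, 0.2062]
eef_rot: [-2.337, 2.098, 0.0]
force: [0.5, 0.1, -0.0]
grip_width: 0.999
grasp_force: 0.0
```

Call:
apply_moves(commands=[3,0,0,0,0,0,1,5,0,0,0,0,0,1,7,0,0,0,0,0,1,8,0,0,0,0,0,1,8,0,0,0,0,0,1,8,0,0,0,0,0,1,8,0,0,0,0,0,1,8,0,0,0,0,0,1])

```text
time_s: 11.67
tool_pos: [0.5276, 0.1818, 0.2056]
eef_rot: [-2.337, 2.098, -0.0]
force: [0.4, -0.2, -0.2]
grip_width: 0.999
grasp_force: 0.0
```

```bash
python3 - <<'E'
from h import *
fs=grab_frame("scene"); ft=grab_frame("top")
cv2.imwrite("pics/c3.png",np.hstack([cv2.resize(fs["img"][60:190,220:350],(400,400)),cv2.resize(ft["img"][110:230,145:265],(400,400))]))
for f in(fs,ft):
    W=cloud(f); z=W[...,2]
    for lo,hi in((.09,.115),(.044,.052)):
        m=(abs(W[...,0]-.516)<.06)&(abs(W[...,1]-.281)<.06)&(z>lo)&(z<hi)
        if m.sum()>30: print(m.sum(),np.median(W[m],0),cv2.minAreaRect(W[m][:,:2].astype(np.float32)))
    m=(abs(W[...,0]-.49)<.06)&(abs(W[...,1]+.257)<.06)&(z>.06)
    print("round",cv2.minAreaRect(W[m][:,:2].astype(np.float32)))
print(observe()["tool_pos"],observe()["force"])
E
```

```text
288 [0.5139052  0.27073421 0.10041793] ((0.5173003077507019, 0.27735716104507446), (0.03566548228263855, 0.0861639678478241), 7.769563674926758)
231 [0.50521441 0.26572353 0.0487757 ] ((0.5156357288360596, 0.27178797125816345), (0.06389498710632324, 0.1362464278936386), 42.68101119995117)
round ((0.49284231662750244, -0.26001566648483276), (0.05703981965780258, 0.0566699355840683), 65.56661987304688)
600 [0.51297593 0.28055777 0.09908122] ((0.51540607213974, 0.2788518965244293), (0.035615336149930954, 0.0813581719994545), 5.748923301696777)
319 [0.49506722 0.27594055 0.04760553] ((0.5096563696861267, 0.28585129976272583), (0.10580660402774811, 0.10478686541318893), 79.51822662353516)
round ((0.4914758503437042, -0.2583654224872589), (0.058127328753471375, 0.05813608318567276), 29.329076766967773)
[0.52737925 0.1826082  0.20519925] [ 0.47334324  0.48840524 -0.48803289]
```

View pics/c3.png

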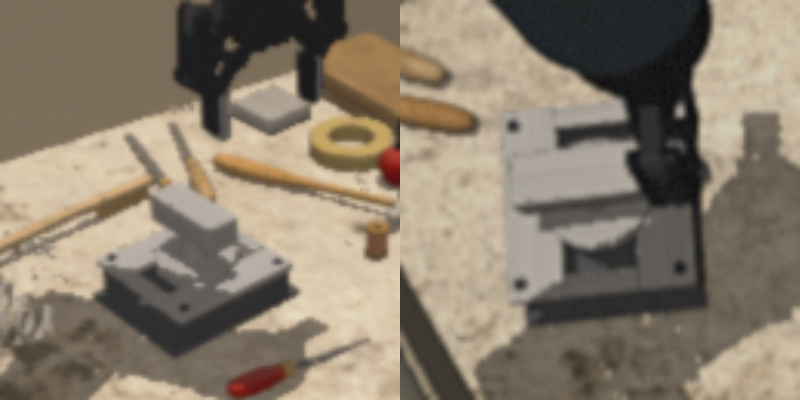

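The stake sits in the socket, crosswise and upright, with its head top at 0.100 m. The arm is clear and the round stake has not moved, so I hand in.

```bash
python3 -c "
from h import *
print(job_done())"
```

```text
the job is handed in; nothing more can be done
None
```

The bar stake is seated in the large socket, turned a quarter turn so its lugs are crosswise, and released. The round-headed stake is where it was, and the job is handed in at about 12 s; no verdict was returned.

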